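# Close the block-plane case and press its lid home

### The arm

A 7-joint arm with a two-finger parallel gripper is mounted at the origin on the work surface. World frame = base frame: x ahead of the robot, y to its left, z up, the work surface at z = 0. Lengths are in m, angles in rad, forces in N, time in s.
With the tool pointing down it reaches from about 0.425 to 0.875 m from the base axis. Payload 8.4 kg.
Tool frame: the origin (TCP) lies between the finger pads; the fingertips stand 11 mm ahead of it and the grasp point (between the pads) lies 8 mm behind it; x points along the fingers, y is the direction in which the jaws open and shut, and the axes are right-handed (so a half turn about x gives the same grasp; the last joint's range is limited). The gripper opens to 85 mm and grips with 20 to 120 N. Pads are 22 mm wide; open, the fingers measure 114 mm over their backs; the gripper's body (76 mm by 85 mm) begins 54 mm behind the grasp point. The pads swing forward as they close: fully open they stand 13 mm farther back than shut.
Start: joints at [1.062, 0.333, 0.04, 1.465, -0.013, 1.343, -0.059], TCP at [0.259, -0.596, 0.242] pointing down, gripper open.
Joint ranges: [-2.58, 2.58], [-0.38, 2.09], [-1.3, 1.39], [0.25, 2.4], [-1.5, 4.64], [0.08, 2.09], [-2.65, 2.65]. Speed limits (rad/s): [2.22, 2.22, 2.79, 2.79, 3.14, 3.14, 3.14].

### API

Orientations are given as a 3x3 rotation matrix whose columns are the frame's x, y, z axes.
In Python, from plant import bot gives the robot as it stands. Calls block until the motion is done:
- bot.move_pose(position, orientation): joint-space move of the TCP to a pose.
- bot.move_l(position, rotation=None, v=0.15, stop_force=None): straight line of the TCP; rotation=None keeps the orientation; v is the mean speed in m/s. With stop_force (N) it stops when the force on the tool has changed by that much, and returns True; else False.
- bot.move_joints(angles): joint-space move.
- bot.set_gripper(opening, f_grip=None): opening from 0.0 (shut) to 1.0 (fully open); f_grip is the grip in N (None keeps the last); returns when the fingers have stopped.
- bot.sleep(seconds).
- bot.inverse_kinematics(position, orientation): joint angles nearest the present ones, or None.
- bot.snapshot(name): name is "scene" or "top" or "wrist"; returns a dict with "image" (400x640x3 uint8, red, green, blue), "fx", "fy", "cx", "cy" (pixels), "R" (3x3) and "t" (3): a world point X has camera coordinates R X + t; the wrist camera has in their place "tool_from_camera" (4x4, takes a point from camera to tool coordinates, whose origin is the TCP and whose axes are the tool frame's). Camera axes: x right, y down, z forward; pixel columns grow to the right and rows downward; lengths in m; the calibration is good to about 2 mm. A picture is of the moment at which its call begins: read the wrist's pose just before it. There is no depth.
A pose or a line that the arm cannot do raises bot.PlanningError and nothing moves.
- bot.hand_in(): hands the job in, once; it reports no verdict.
Readings, each from a call of its own:
- bot.read_clock(): time.
- bot.read_joint_pos(): joint angles.
- bot.read_dq(): joint speeds.
- bot.read_joint_efforts(): joint torques, N m.
- bot.read_eef_pos(): TCP position.
- bot.read_eef_rot(): TCP orientation.
- bot.read_wrist_force(): force on the tool from outside, world axes, zero at the start.
- bot.read_ft_torque(): the same for the moment, N m.
- bot.read_finger_gap(): opening from 0.0 (shut) to 1.0 (fully open).
Only numpy, scipy, OpenCV 4.12 (cv2) and the standard library are available. Lean on these libraries where they do the work, as an engineer would, in place of code of your own. Each camera call takes 0.05 s, during which the arm holds its last target.

### The job

Close the wooden case of the block plane with its lid: slip the lid's tongue under the bar at the end of the case, let the lid swing down, and press firmly on the other end until the roller catch snaps in and the lid lies flush on the rim all round; keep pressing there for a moment to make sure that it is home. Do not force it or slam it, and leave the plane in the case and the other things on the bench where they are.

Things in the scene. Friction and masses are not known exactly. Their poses are not given: they have to be found in the camera images.
- case: open wooden case, 200 (its x) x 130 (y) mm, fixed to the bench. Origin: centre of its underside, z up. Walls 10 mm thick, rim 70 mm above the bench, inside 180 x 110 mm, floor 8 mm thick. A bar spans the end wall at +x, a sprung roller catch sits in the end wall at -x. Closed, the lid's origin is 49 mm above the case's, axes alike, with 1.5 mm play along x and 2 mm along y either way
- case_slot (a point): mouth of the slot between the bar and the rim at the case's +x end, on the inner side: x = 89, y = 0, z = 75 mm in the case's frame, same axes. The slot is 10 mm high (z = 70 to 80), 94 mm wide, open to the outside behind; the end wall starts at x = 90. The bar is 11 mm along x (89 to 100), 130 mm along y, 10 mm high (z = 80 to 90)
- case_roller (a point): axis of the steel roller catch, 12 mm in diameter, 52 mm long along y, half out of the inner face of the case's -x end wall: x = -90, y = 0, z = 62.5 mm in the case's frame (its screwed plate may be set 1.5 mm further out or 1 mm in, which makes the catch stiffer or softer). A spring lets it back into the wall when the lid's bead passes it; it springs out again above the bead and holds it
- lid: loose wooden lid, 0.27 to 0.53 kg, lying right side up on the bench. Origin: its centre, level with the lowest edge of its parts below (21 mm below the panel), so on the bench now; x points to the tongue, z up. Panel 178 x 130 x 10 mm: x = -100 to 78, z = 21 to 31 mm. Below it, all 106 mm wide along y: a stop lip, a bead, and a cross batten at x = 28 to 52 mm, 21 mm deep
- lid_handle (a point): middle of the solid wooden bar handle on top of the lid: x = 0, y = 0, z = 48 mm in the lid's frame, same axes. The handle is 22 mm thick (along x), 90 mm long (along y) and 34 mm high (z = 31 to 65 mm)
- lid_tongue (a point): middle of the rounded tip of the tongue: x = 99, y = 0, z = 23.5 mm in the lid's frame. The tongue is 84 mm wide, 5 mm thick (z = 21 to 26), from x = 78. It enters the slot only with the lid tilted, tongue down, 8 to 17 degrees; pushed in until its tip is 95 to 99 mm from the case's centre along x, the lid can swing down about it
- lid_stop (a point): lower outer edge of the stop lip under the tongue, 6 mm deep: x = 88.5, y = 0, z = 15 mm in the lid's frame; it goes down inside the end wall under the bar and limits how far the tongue goes in
- lid_bead (a point): axis of the rounded bead (radius 4 mm, along y) of the lip under the end away from the tongue: x = -84.5, y = 0, z = 4 mm in the lid's frame. Let go after hooking, the lid rests with this bead on the roller, that end 16 to 18 mm too high
- lid_catch_end (a point): top face of the lid's panel above the bead, the place to press: x = -85, y = 0, z = 31 mm in the lid's frame, so 80 mm above the bench when closed. Pressed here with some 8 to 20 N (how much is not known beforehand), the bead gives way, snaps past the roller and the panel comes to rest on the rim
- plane: steel block plane, 150 x 48 x 34 mm, lying on the floor of the case; origin: centre of its underside
- mallet: wooden mallet lying on the bench, 330 mm long, 60 mm high; origin under its middle
- tape: tape measure, 70 x 36 x 62 mm, standing on the bench between lid and case
- chisel: chisel, 240 mm long, lying on the bench between lid and case
- square: try square, 200 x 120 mm, lying at the back
- glue: bottle of glue, 66 mm in diameter, 198 mm high, at the back
- clamp: steel F-clamp, 370 mm long, lying at the right side
- offcut: wooden offcut, 160 x 75 x 28 mm, lying at the back
Not all that is in view belongs to the job. Leave any orange look-alike of the lid alone.

How it is judged:
By the outcome, as a careful person would: the job done as asked, in the order asked, and still so for the second after the job is handed in, with the robot touching nothing.
It also fails if it takes over 61 s, if anything falls off the work surface, if the arm or the gripper's body presses on something with over 40 N, if the wrist force passes 120 N, or if a joint passes its speed limit or range.

## Working session

There is one attempt and no reset: what is moved stays moved. The work goes in short steps, each a Python script; the robot and the scene stay as the last script left them, time stands still between calls to the robot, and variables do not carry over. Pictures are saved under pics/ and viewed, and the job is handed in when it is done.

```bash
ls; mkdir -p pics; python3 - <<'E'
from plant import bot
import cv2,numpy as np
for n in ["scene","top","wrist"]:
    s=bot.snapshot(n); cv2.imwrite(f"pics/{n}0.png",s["image"][:,:,::-1])
    print(n,{k:(np.round(v,4).tolist() if not np.isscalar(v) else v) for k,v in s.items() if k!="image"})
print(bot.read_clock(),bot.read_eef_pos(),bot.read_eef_rot(),bot.read_wrist_force())
E
```

```text
pics
scene {'fx': 422.4538730154019, 'fy': 422.4538730154019, 'cx': 320.4200222048291, 'cy': 193.42830780936862, 'R': [[0.7309, 0.6824, -0.0048], [0.4152, -0.4502, -0.7905], [-0.5416, 0.5759, -0.6124]], 't': [-0.3756, -0.1585, 1.5701]}
top {'fx': 481.6352223709387, 'fy': 481.6352223709387, 'cx': 322.53718460926217, 'cy': 194.28465420835727, 'R': [[-0.0095, -0.9999, -0.0085], [-0.9938, 0.0104, -0.111], [0.1111, 0.0074, -0.9938]], 't': [-0.0124, 0.5001, 1.6396]}
wrist {'fx': 291.34602949669807, 'fy': 291.34602949669807, 'cx': 324.61921962251375, 'cy': 195.98131749893028, 'tool_from_camera': [[-0.0013, -0.2929, 0.9561, -0.1308], [1.0, -0.0004, 0.0012, -0.0007], [0.0001, 0.9561, 0.2929, -0.0749], [0.0, 0.0, 0.0, 1.0]]}
0.15 [ 0.25879201 -0.59588894  0.24161969] [[-5.80624646e-04  3.98373572e-01 -9.17223070e-01]
 [ 1.10637004e-03 -9.17222407e-01 -3.98373985e-01]
 [-9.99999219e-01 -1.24609388e-03  9.18133502e-05]] [-0.57755495 -0.57862218 -0.15399878]
```

View pics/scene0.png

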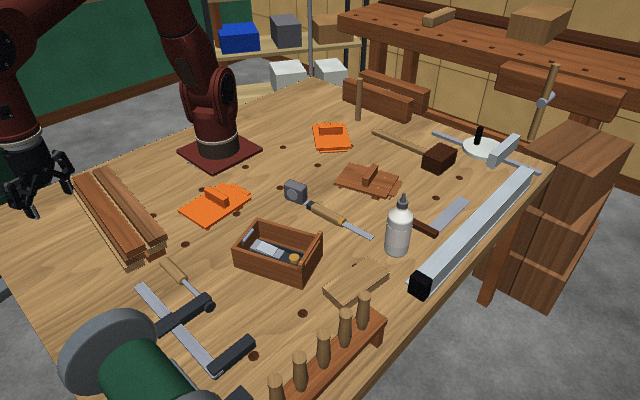

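View pics/top0.png

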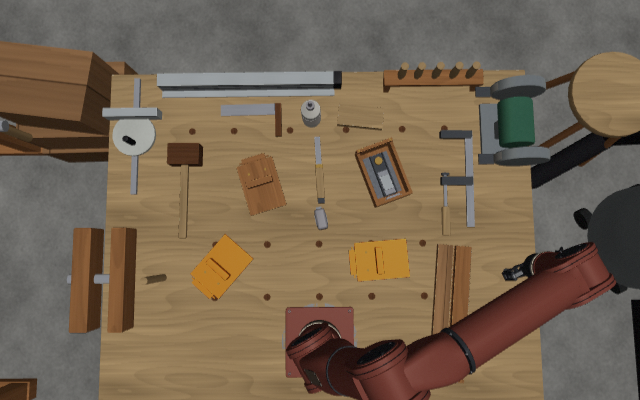

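View pics/wrist0.png

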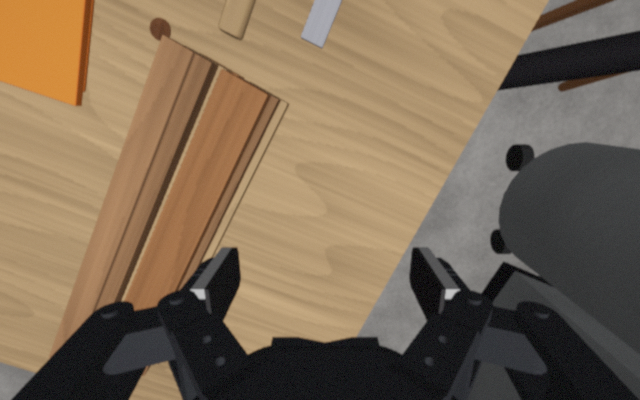

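Candidates for the lid in the top view are the brown wooden panel with a bar handle at (261,184), the orange look-alike at (222,267), and the orange look-alike at (380,260). The offcut at (360,118) has no handle. I choose the brown one. The open case is at (384,172). Next, close crops.

```bash
python3 - <<'E'
import cv2
a=cv2.imread("pics/top0.png")
l=cv2.resize(a[145:223,225:297],None,fx=8,fy=8,interpolation=cv2.INTER_CUBIC); cv2.imwrite("pics/lidtop.png",l[:600])
l=cv2.resize(a[135:210,350:416],None,fx=8,fy=8,interpolation=cv2.INTER_CUBIC); cv2.imwrite("pics/casetop.png",l)
a=cv2.imread("pics/scene0.png")
l=cv2.resize(a[150:210,325:410],None,fx=8,fy=8,interpolation=cv2.INTER_CUBIC); cv2.imwrite("pics/lidsc.png",l)
l=cv2.resize(a[210:290,228:328],None,fx=7,fy=7,interpolation=cv2.INTER_CUBIC); cv2.imwrite("pics/casesc.png",l)
E
```

```text
(no output)
```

View pics/lidtop.png

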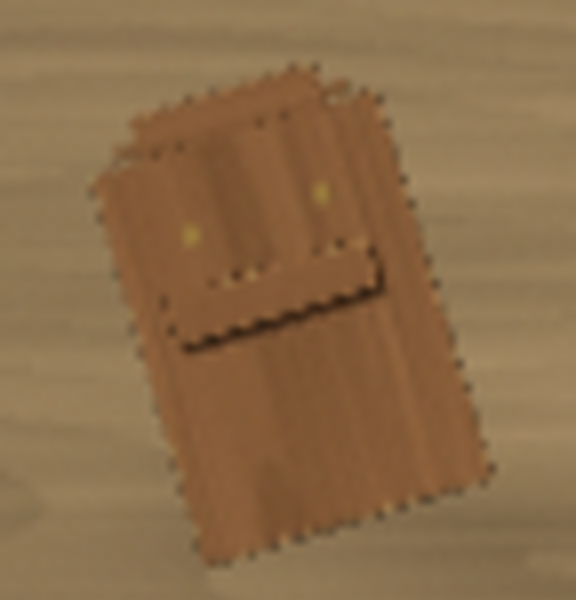

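View pics/casetop.png

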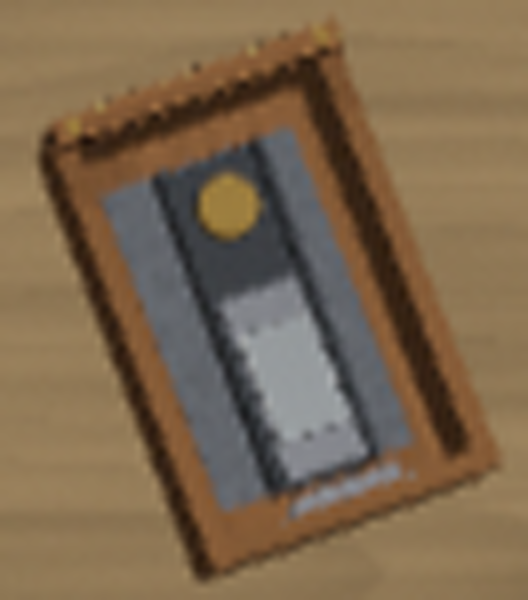

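View pics/lidsc.png

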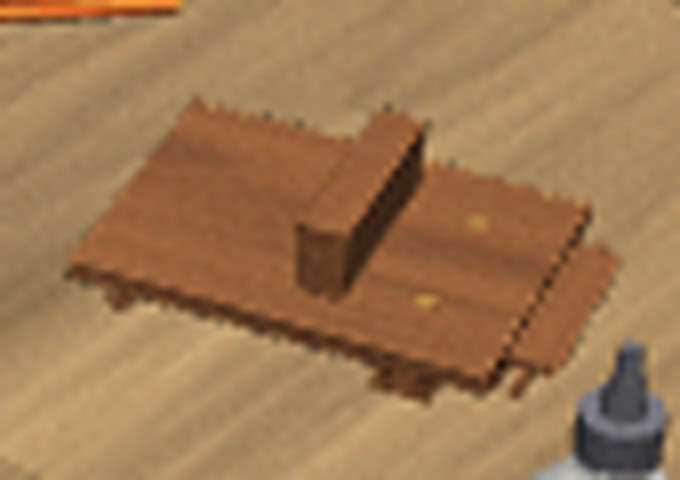

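View pics/casesc.png

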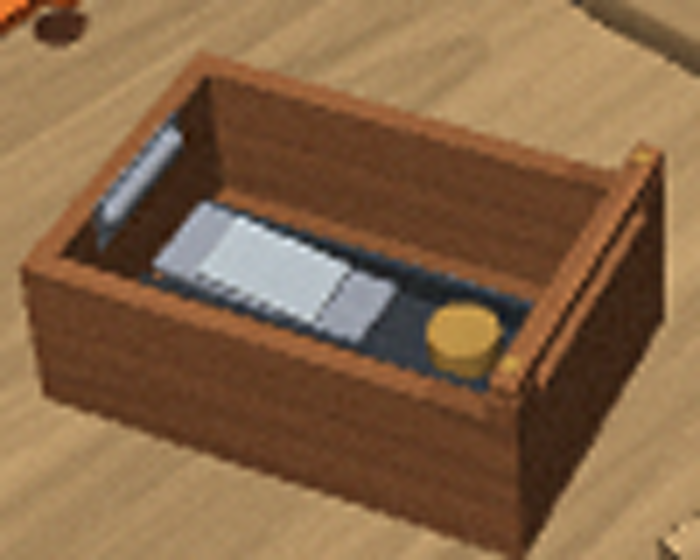

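```bash
cat > h.py <<'E'
from plant import bot
import numpy as np, cv2
from scipy.optimize import least_squares
from scipy.spatial.transform import Rotation as Ro
def Rz(a): return Ro.from_euler('z',a).as_matrix()
CAM={"top":None,"scene":None}
def proj(cam,X):
    c=X@cam["R"].T+cam["t"]; return np.c_[cam["fx"]*c[:,0]/c[:,2]+cam["cx"],cam["fy"]*c[:,1]/c[:,2]+cam["cy"]]
def fit(obs,x0,z=0.):
    # obs: list of (cam, pts_mm Nx3, px Nx2, w)
    def f(p):
        return np.concatenate([((proj(c,(P/1000)@Rz(p[2]).T+[p[0],p[1],z])-px)*w).ravel() for c,P,px,w in obs])
    r=least_squares(f,x0,loss='soft_l1',f_scale=.7); return r.x,r.fun,f
def wristcam():
    p=np.array(bot.read_eef_pos());R=np.array(bot.read_eef_rot());s=bot.snapshot("wrist")
    T=np.eye(4);T[:3,:3]=R;T[:3,3]=p
    M=np.linalg.inv(T@np.array(s["tool_from_camera"])); s["R"]=M[:3,:3];s["t"]=M[:3,3]; return s
def save(s,n,pts=None,col=(0,255,0)):
    im=s["image"][:,:,::-1].copy(); cv2.imwrite(f"pics/{n}.png",im)
E
cat > f1.py <<'E'
from h import *
import pickle
T=bot.snapshot("top");S=bot.snapshot("scene")
pickle.dump((T,S),open("ts.pkl","wb"))
def cr(l,o,k): return (np.array(l)+.5)/k-.5+np.array(o)
A=np.array
lt=(T,A([[78,65,31],[78,-65,31],[-100,-65,31],[-100,65,31]]),cr([[95,182],[375,93],[492,472],[208,562]],(225,145),8),1)
ls=(S,A([[78,65,31],[78,-65,31],[-100,-65,31],[-100,65,31],[-11,45,65],[11,45,65],[11,-45,65],[-11,-45,65]]),cr([[590,208],[492,385],[70,270],[195,100],[388,108],[428,125],[345,235],[297,225]],(325,150),8),1)
ct=(T,A([[100,65,90],[100,-65,90],[-100,-65,70],[-100,65,70]]),cr([[45,135],[335,20],[498,462],[210,572]],(350,135),8),1)
cs=(S,A([[-100,65,70],[-100,-65,70],[100,-65,90],[100,65,90],[-100,-65,0],[100,-65,0]]),cr([[203,55],[25,268],[520,385],[662,150],[45,395],[520,555]],(228,210),7),1)
for n,o in (("lid",[lt,ls]),("case",[ct,cs])):
    for oo in (o,o[:1],o[1:]):
        x,_,f=fit(oo,[.6,0,0]); print(n,np.round(x,4),np.degrees(x[2]).round(2)); print(np.round(f(x),1))
E
python3 f1.py
```

```text
lid [0.5462 0.1979 0.2946] 16.88
[-0.3 -1.3  0.4 -1.3  0.6 -0.2  0.  -0.2  0.4 -0.5 -0.5 -0.6 -0.4 -1.1
 -0.1 -0.  -1.3 -0.1  0.1 -0.6  0.5  0.2 -0.1 -0.4]
lid [0.5437 0.1985 0.2979] 17.07
[-0.6 -0.5  0.1 -0.6  0.5  0.5 -0.1  0.6]
lid [0.5479 0.1965 0.296 ] 16.96
[ 0.6 -0.2 -0.3 -0.1 -0.3 -0.7 -0.1  0.3 -1.1  0.2  0.2 -0.3  0.7  0.6
  0.1  0.1]
case [ 0.5704 -0.2237  0.3478] 19.93
[-0.2 -1.6 -0.4 -0.5  0.1  0.1  0.1 -0.2 -0.6 -1.1 -0.9 -0.6 -0.6  0.
  0.5 -0.9 -0.2  0.1  0.6  0.6]
case [ 0.5689 -0.224   0.3493] 20.01
[-0.1 -1.1 -0.4 -0.1  0.2  0.5  0.2  0.3]
case [ 0.5714 -0.2238  0.3468] 19.87
[-0.3 -0.9 -0.7 -0.5 -0.4  0.3  0.8 -0.7  0.1  0.3  0.8  0.8]
```

```bash
cat >> h.py <<'E'
def Rtool(yaw,th=0.,flip=1):
    # object frame tilted by th about its y (tongue down), tool x = -obj z, tool y = +obj x
    L=Rz(yaw)@Ro.from_euler('y',th).as_matrix()
    return L, np.c_[-L[:,2],flip*L[:,0],-flip*L[:,1]]
E
python3 - <<'E'
from h import *
for n,(x,y,a) in dict(lid=(.5462,.1979,.2946),case=(.5704,-.2237,.3478)).items():
  for fl in (1,-1):
    for th in (0,12,17):
      L,R=Rtool(a,np.radians(th),fl)
      for p in ((0,0,60),(0,0,250),(-85,0,100),(0,-60,180)):
        q=bot.inverse_kinematics(np.array([x,y,0])+L@np.array(p)/1000,R)
        print(n,fl,th,p,None if q is None else np.round(q,2))
E
```

```text
lid 1 0 (0, 0, 60) [ 0.36  0.57 -0.99  1.79  0.53  1.08 -0.53]
lid 1 0 (0, 0, 250) [ 0.38  0.33 -0.99  1.59  0.28  1.37 -0.35]
lid 1 0 (-85, 0, 100) [ 0.44  0.29 -0.99  1.96  0.28  1.04 -0.38]
lid 1 0 (0, -60, 180) [ 0.38  0.35 -0.85  1.68  0.28  1.23 -0.24]
lid 1 12 (0, 0, 60) [ 0.2   0.68 -0.86  1.58  0.45  1.32 -0.46]
lid 1 12 (0, 0, 250) [ 0.12  0.58 -0.82  1.28  0.34  1.65 -0.36]
lid 1 12 (-85, 0, 100) [ 0.35  0.51 -0.98  1.73  0.36  1.34 -0.44]
lid 1 12 (0, -60, 180) [ 0.18  0.56 -0.72  1.41  0.32  1.51 -0.26]
lid 1 17 (0, 0, 60) [ 0.12  0.73 -0.77  1.49  0.4   1.41 -0.41]
lid 1 17 (0, 0, 250) [ 0.05  0.68 -0.79  1.14  0.36  1.77 -0.36]
lid 1 17 (-85, 0, 100) [ 0.27  0.57 -0.91  1.63  0.35  1.45 -0.43]
lid 1 17 (0, -60, 180) [ 0.14  0.66 -0.72  1.29  0.35  1.63 -0.27]
lid -1 0 (0, 0, 60) [ 0.42  0.62 -1.1   1.79  0.61  1.12  2.55]
lid -1 0 (0, 0, 250) None
lid -1 0 (-85, 0, 100) None
lid -1 0 (0, -60, 180) [-1.32  0.59  1.38  1.76 -0.6   1.3  -2.65]
lid -1 12 (0, 0, 60) [ 0.33  0.81 -1.1   1.57  0.63  1.41  2.56]
lid -1 12 (0, 0, 250) [ 0.31  0.76 -1.24  1.27  0.6   1.76  2.61]
[... 1309 characters left out ...]
.55  0.03  1.34 -2.51]
case -1 0 (-85, 0, 100) [ 0.44  0.26 -0.05  1.87  0.02  1.01 -2.41]
case -1 0 (0, -60, 180) [ 0.38  0.38 -0.01  1.53  0.    1.23 -2.42]
case -1 12 (0, 0, 60) [ 0.27  0.54 -0.06  1.58  0.15  1.21 -2.64]
case -1 12 (0, 0, 250) [ 0.27  0.47 -0.11  1.29  0.15  1.57 -2.64]
case -1 12 (-85, 0, 100) [ 0.36  0.38 -0.08  1.69  0.16  1.25 -2.58]
case -1 12 (0, -60, 180) [ 0.29  0.55 -0.02  1.31  0.13  1.46 -2.55]
case -1 17 (0, 0, 60) [-0.52  0.98  1.2   1.54 -0.67  1.41 -2.04]
case -1 17 (0, 0, 250) [-0.46  0.84  1.21  1.22 -0.53  1.72 -2.16]
case -1 17 (-85, 0, 100) [ 0.32  0.44 -0.09  1.61  0.21  1.35 -2.63]
case -1 17 (0, -60, 180) [ 0.25  0.63 -0.02  1.21  0.17  1.56 -2.58]
```

```bash
python3 - <<'E'
from h import *
import pickle
for n,x,y,a,h in (("case",.5704,-.2237,.3478,.2),("lid",.5462,.1979,.2946,.161)):
    L,R=Rtool(a)
    t=np.array([x,y,0])+L@np.array([0,-.055,h])
    if n=="lid": 
        p=np.array(bot.read_eef_pos()); bot.move_l(p+[0,0,.06],v=.25)
        bot.move_pose(t+[0,0,.06],R); bot.move_l(t,v=.25)
    else: bot.move_pose(t,R)
    s=wristcam(); pickle.dump(s,open(n+"w.pkl","wb")); save(s,n+"w")
    print(n,bot.read_clock(),np.round(bot.read_eef_pos()-t,4))
E
```

```text
case 1.9917 [-0.0008 -0.0019  0.    ]
lid 4.3917 [ 0.0007 -0.0004  0.0012]
```

View pics/casew.png

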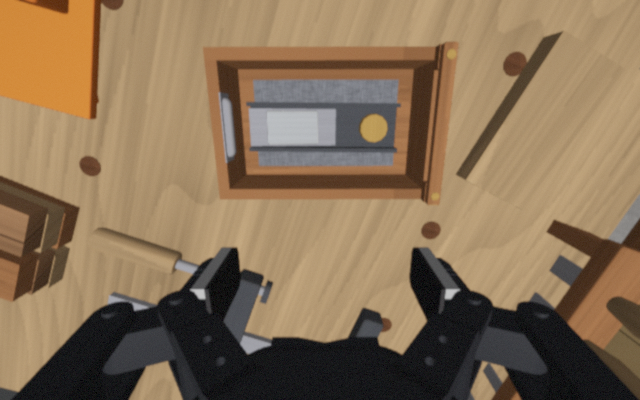

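View pics/lidw.png

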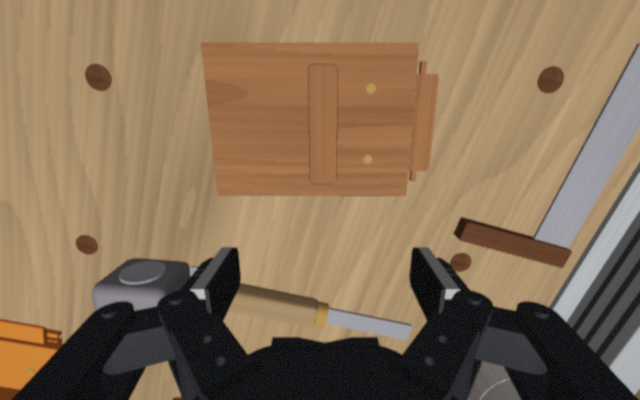

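```bash
python3 - <<'E'
import cv2
for n,(x0,x1) in (("casew",(195,470)),("lidw",(195,445))):
    a=cv2.imread(f"pics/{n}.png")
    xm=(x0+x1)//2
    for k,(u,v) in enumerate(((x0,x0+80),(x1-80,x1))):
        cv2.imwrite(f"pics/{n}_{k}.png",cv2.resize(a[32:212,u:v],None,fx=6,fy=6,interpolation=cv2.INTER_CUBIC)[:1080])
    l=[cv2.resize(a[r:r+75,u:u+80],None,fx=5,fy=4*5//4,interpolation=cv2.INTER_CUBIC)[:300] for r in (32,) for u in (x0,x1-80)]
    top=cv2.hconcat([cv2.resize(a[35:95,u:u+80],None,fx=5,fy=5,interpolation=cv2.INTER_CUBIC) for u in (x0,x1-80)])
    bot=cv2.hconcat([cv2.resize(a[150:210,u:u+80],None,fx=5,fy=5,interpolation=cv2.INTER_CUBIC) for u in (x0,x1-80)])
    cv2.imwrite(f"pics/{n}_z.png",cv2.vconcat([top,bot]))
E
```

```text
(no output)
```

View pics/casew_z.png

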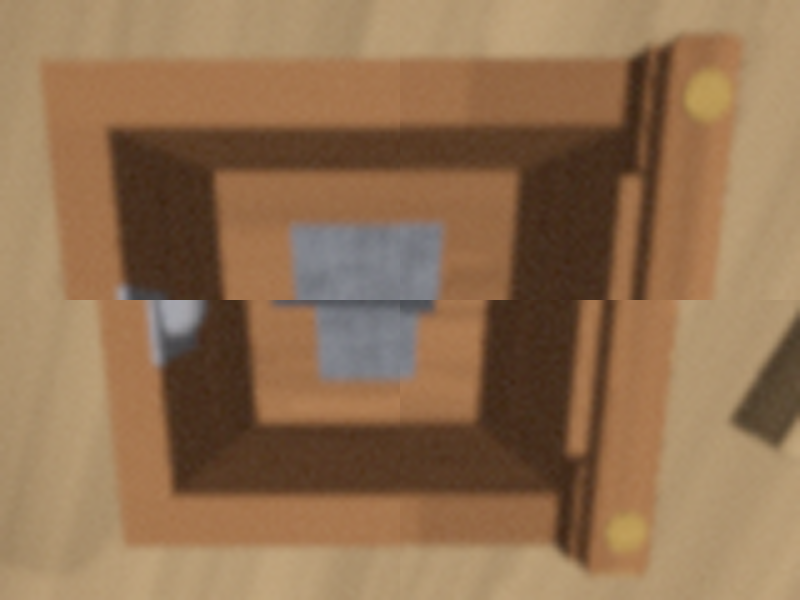

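View pics/lidw_z.png

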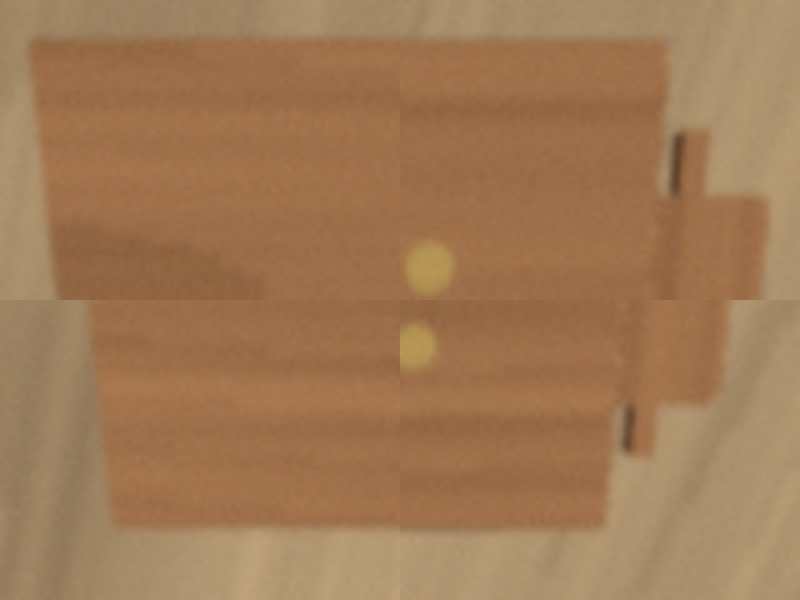

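```bash
cat > f2.py <<'E'
from h import *
import pickle
A=np.array
def m(l,x0,x1):
    o=[]
    for u,v in l:
        c=x0+(u+.5)/5 if u<400 else x1+(u-400+.5)/5
        r=35+(v+.5)/5 if v<300 else 150+(v-300+.5)/5
        o.append((c-.5,r-.5))
    return A(o)
C=pickle.load(open("casew.pkl","rb"));Lw=pickle.load(open("lidw.pkl","rb"))
co=(C,A([[-100,65,70],[-100,-65,70],[-90,55,70],[-90,-55,70],[89,65,90],[100,65,90],[89,-65,90],[100,-65,90]]),m([[41,60],[125,545],[108,130],[174,492],[675,38],[742,37],[588,573],[650,573]],195,390),1)
lo=(Lw,A([[-100,65,31],[78,65,31],[-100,-65,31],[78,-65,31],[99,42,23.5],[99,-42,23.5]]),m([[30,40],[667,40],[113,527],[606,527],[769,198],[718,404]],195,365),1)
for n,o in (("lid",lo),("case",co)):
    x,_,f=fit([o],[.6,0,.3]); print(n,np.round(x,4),np.degrees(x[2]).round(2)); print(np.round(f(x),1))
E
python3 f2.py
```

```text
lid [0.5432 0.2011 0.2937] 16.83
[-2.2 -0.3  1.3 -0.4 -1.1  1.4  0.3  1.4  0.2 -0.2  0.2  0.2]
case [ 0.5701 -0.2239  0.3442] 19.72
[-0.8 -0.1 -0.5  1.  -0.5 -0.5 -0.7  1.3  0.9 -0.9  2.3 -0.7  0.1  2.4
  0.3  2.4]
```

```bash
cat > f3.py <<'E'
import io,contextlib
with contextlib.redirect_stdout(io.StringIO()):
    from f1 import lt,ls,ct,cs
    from f2 import lo,co
from h import *
def pr(cam,X,d):
    c=(X@cam["R"].T+cam["t"])@Ro.from_rotvec(d[3:]).as_matrix().T+d[:3]
    return np.c_[cam["fx"]*c[:,0]/c[:,2]+cam["cx"],cam["fy"]*c[:,1]/c[:,2]+cam["cy"]]
obs=[(lt,0,1),(ls,0,2),(lo,0,0),(ct,1,1),(cs,1,2),(co,1,0)]
def f(p,parts=False):
    P=p[:6].reshape(2,3);D=p[6:].reshape(3,6);o=[]
    for (c,X,px,_),b,k in obs:
        q=P[b];o.append((pr(c,(X/1000)@Rz(q[2]).T+[q[0],q[1],0],D[k])-px).ravel())
    if parts:return o
    return np.concatenate(o+[(D[:,:3]/.002).ravel(),(D[:,3:]/.004).ravel()])
r=least_squares(f,np.r_[.545,.2,.294,.57,-.224,.346,np.zeros(18)],loss='soft_l1')
print(np.round(r.x[:6],4));print(np.round(r.x[6:].reshape(3,6),4))
for o in f(r.x,True): print(np.round(o,1))
J=np.linalg.inv(r.jac.T@r.jac);print(np.sqrt(np.diag(J))[:6])
E
python3 f3.py
```

```text
[ 0.5436  0.2024  0.2936  0.5698 -0.2224  0.3472]
[[ 0.0001 -0.      0.0026 -0.0009 -0.0013  0.0004]
 [ 0.0002  0.      0.0006 -0.0003  0.0015  0.0002]
 [ 0.0001  0.0001  0.0009 -0.0024 -0.      0.0013]]
[-0.8 -0.5 -0.1 -0.4  0.1  0.7 -0.5  0.7]
[ 0.5 -0.2 -0.4 -0.5 -0.1 -1.   0.2  0.2 -1.1  0.1  0.3 -0.4  0.7  0.3
  0.1 -0.2]
[-0.3  0.   0.9  0.1  0.2  0.4  0.   0.5 -0.3 -0.  -0.3 -0.5]
[ 0.2 -1.2 -0.  -0.2  0.4  0.4  0.4  0.1]
[-0.3 -0.5 -0.7 -0.1 -0.5  0.6  0.6 -0.2  0.   0.6  0.6  1.1]
[ 0.1  0.2  0.5 -0.1  0.3 -0.5  0.2  0.3 -0.6 -1.2  0.6 -1.  -0.7  0.7
 -0.6  0.7]
[0.0020925  0.00207561 0.00483447 0.00206313 0.00202189 0.00456585]
```

```bash
python3 - <<'E'
from h import *
x,y,a=.5436,.2024,.2936
L,R=Rtool(a)
o=np.array([x,y,0])
bot.set_gripper(.6,40)
bot.move_pose(o+[0,0,.12],R)
print(bot.move_l(o+[0,0,.046],v=.1,stop_force=8), bot.read_eef_pos(),bot.read_clock())
bot.sleep(.2);e=bot.read_eef_pos();print(e-o,bot.read_wrist_force())
bot.set_gripper(0.,60)
bot.sleep(.2);print(bot.read_finger_gap(),bot.read_eef_pos()-o,bot.read_wrist_force(),bot.read_clock())
s=wristcam();save(s,"grasp")
E
```

```text
False [0.54404642 0.20262365 0.04659567] 6.2083
[0.00039952 0.00015083 0.04666596] [-0.83972803 -0.26998042 -0.52457862]
0.2462838302705861 [1.89271361e-04 5.96411195e-05 4.63771823e-02] [-0.46757174 -0.45179237  4.78204258] 6.975
```

View pics/grasp.png

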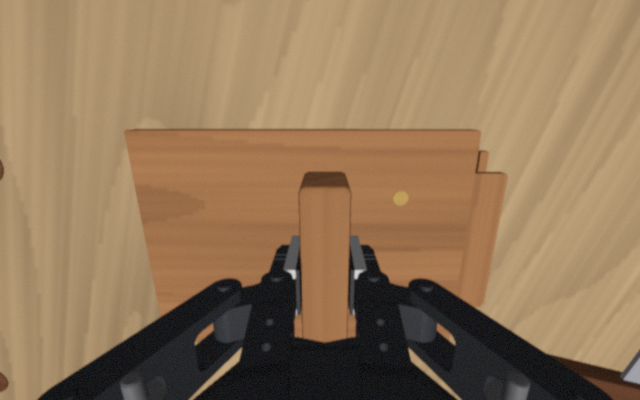

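```bash
cat > f4.py <<'E'
from h import *
D=np.array([.0001,0,.0026,-.0009,-.0013,.0004])
def corr(s):
    M=Ro.from_rotvec(D[3:]).as_matrix(); s=dict(s); s["R"]=M@s["R"]; s["t"]=M@s["t"]+D[:3]; return s
E
python3 - <<'E'
import cv2
a=cv2.imread("pics/grasp.png")
cv2.imwrite("pics/g2.png",cv2.hconcat([cv2.resize(a[115:215,u:u+70],None,fx=5,fy=5,interpolation=cv2.INTER_CUBIC) for u in (115,450)]))
E
```

```text
(no output)
```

View pics/g2.png

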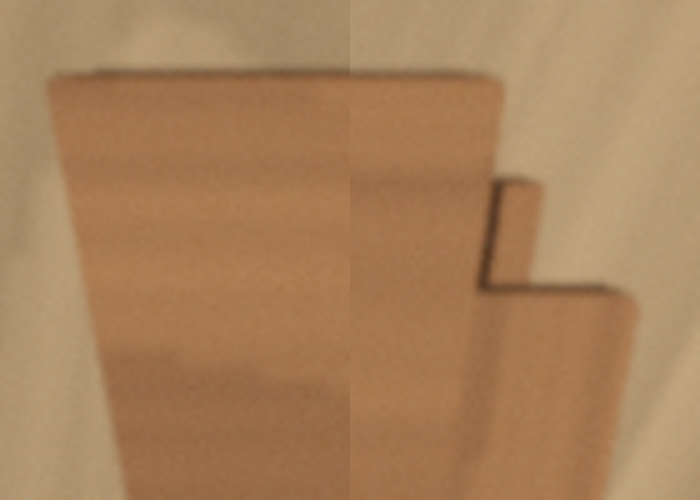

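```bash
python3 - <<'E'
from f4 import *
# read stands still, use a fresh snapshot pose
s=corr(wristcam())
px=np.array([[115+48.5/5-.5,115+80.5/5-.5],[450+153.5/5-.5,115+80.5/5-.5],[450+287.5/5-.5,115+295.5/5-.5]])
P=np.array([[-100,65,31],[78,65,31],[99,42,24.5]])
for q in (s,):
    x,_,f=fit([(q,P,px,1)],[.54,.2,.29]);print(np.round(x,4),np.round(f(x),1))
L,R=Rtool(x[2]); e=bot.read_eef_pos(); print("tcp in lid mm",L.T@(e-[x[0],x[1],0])*1000, "tool yaw",np.arctan2(*np.array(bot.read_eef_rot())[[1,0],1]))
E
```

```text
[0.5441 0.2022 0.2933] [-0.   0.   0.5  0.3 -0.6 -0.4]
tcp in lid mm [-0.2270532   0.33432602 46.37647682] tool yaw 0.293655346825679
```

```bash
cat > g.py <<'E'
from f4 import *
CX,CY,CA=.5698,-.2224,.3472
PT=np.array([0,.3,46.4])
def target(X,Z,thd,Y=0.):
    th=np.radians(thd); L,R=Rtool(CA,th)
    tip=np.array([CX,CY,0])+Rz(CA)@(np.array([X,Y,Z])/1000)
    return tip+L@((PT-np.array([99,0,23.5]))/1000), R
def tipnow():
    e=np.array(bot.read_eef_pos());R=np.array(bot.read_eef_rot());L=np.c_[R[:,1],-R[:,2],-R[:,0]]
    t=e+L@((np.array([99,0,23.5])-PT)/1000)
    l=Rz(CA).T@L
    return np.round(Rz(CA).T@(t-[CX,CY,0])*1000,2), np.round(np.degrees([np.arctan2(-l[2,0],l[0,0]),np.arctan2(l[1,0],l[0,0]),l[2,1]]),2)
E
python3 - <<'E'
from g import *
e=np.array(bot.read_eef_pos());bot.move_l(e+[0,0,.03],v=.06)
bot.sleep(.3);print("hold",bot.read_wrist_force(),bot.read_finger_gap())
bot.move_l(e+[0,0,.2],v=.2)
p,R=target(82,74.5+90,12)
bot.move_pose(p,R)
p,R=target(82,74.5+15,12);bot.move_l(p,R,v=.12)
bot.sleep(.4);print(tipnow(),bot.read_wrist_force(),bot.read_clock())
for n in("scene","top"): save(bot.snapshot(n),n+"1")
save(wristcam(),"w1")
E
python3 - <<'E'
import cv2
a=cv2.imread("pics/scene1.png");cv2.imwrite("pics/s1z.png",cv2.resize(a[170:300,210:350],None,fx=5,fy=4.6,interpolation=cv2.INTER_CUBIC))
E
```

```text
hold [-0.33652569  0.55334674 -3.31393733] 0.2481935035746115
(array([82.08, -0.13, 89.83]), array([ 1.198e+01, -1.000e-02, -2.000e-02])) [ 0.42768831  0.09070003 -3.26638999] 11.7917
```

View pics/s1z.png

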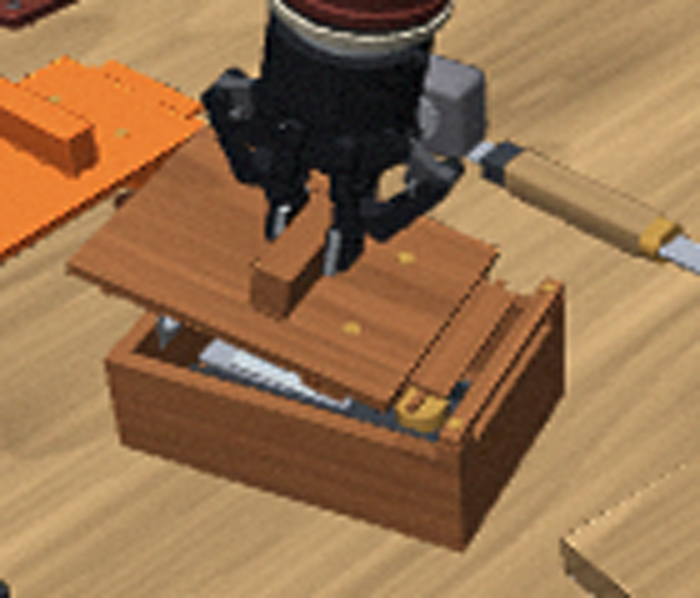

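View pics/w1.png

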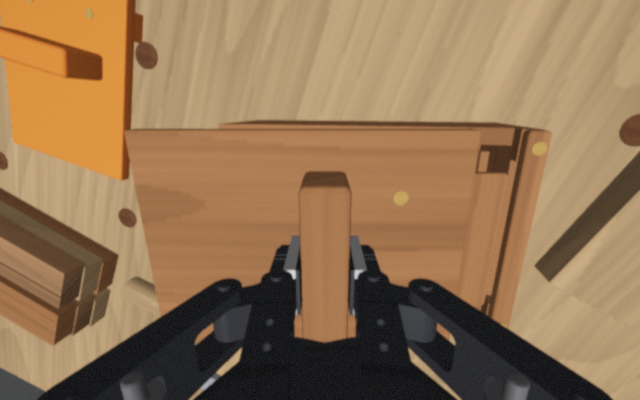

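The lid is unmoved in the grip: panel corner at (126,130) as before, with the tongue just short of the bar end at (540,130). Next I compare the predicted bar corners with the image before inserting.

```bash
python3 - <<'E'
from g import *
s=corr(wristcam()); P=np.array([[100,65,90],[89,65,90],[100,-55,90.],[89,65,80],[-100,65,70],[89,47,80],[90,47,70]])
print(np.round(proj(s,(P/1000)@Rz(CA).T+[CX,CY,0]),1))
a=cv2.imread("pics/w1.png");cv2.imwrite("pics/w1z.png",cv2.resize(a[110:210,460:560],None,fx=6,fy=6,interpolation=cv2.INTER_CUBIC))
E
```

```text
[[551.7 130.2]
 [527.7 129.8]
 [508.2 324.2]
 [519.6 128.5]
 [218.4 123.4]
 [513.4 160.9]
 [508.6 158. ]]
```

View pics/w1z.png

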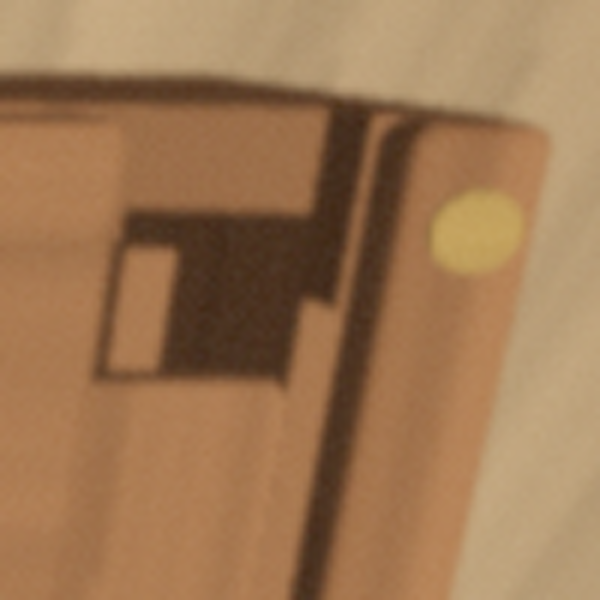

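```bash
python3 - <<'E'
from g import *
f0=np.array(bot.read_wrist_force())
p,R=target(82,74.4,12,-.5);print("down",bot.move_l(p,R,v=.03,stop_force=5));bot.sleep(.2)
print(tipnow(),np.array(bot.read_wrist_force())-f0)
p,R=target(98,74.4,12,-.5);print("in",bot.move_l(p,R,v=.02,stop_force=6));bot.sleep(.2)
print(tipnow(),np.array(bot.read_wrist_force())-f0,bot.read_clock())
save(wristcam(),"w2");save(bot.snapshot("scene"),"scene2")
a=cv2.imread("pics/scene2.png");cv2.imwrite("pics/s2z.png",cv2.resize(a[170:300,210:350],None,fx=5,fy=4.6,interpolation=cv2.INTER_CUBIC))
a=cv2.imread("pics/w2.png");cv2.imwrite("pics/w2z.png",cv2.resize(a[110:260,440:560],None,fx=4,fy=4,interpolation=cv2.INTER_CUBIC))
E
```

```text
down False
(array([82.14, -0.57, 74.68]), array([11.98, -0.  , -0.02])) [-0.02797954 -0.39647215 -0.21520229]
in False
(array([97.87, -0.56, 74.43]), array([ 1.2e+01, -1.0e-02, -0.0e+00])) [-0.00336249  0.27292794  0.10674092] 13.9917
```

View pics/s2z.png

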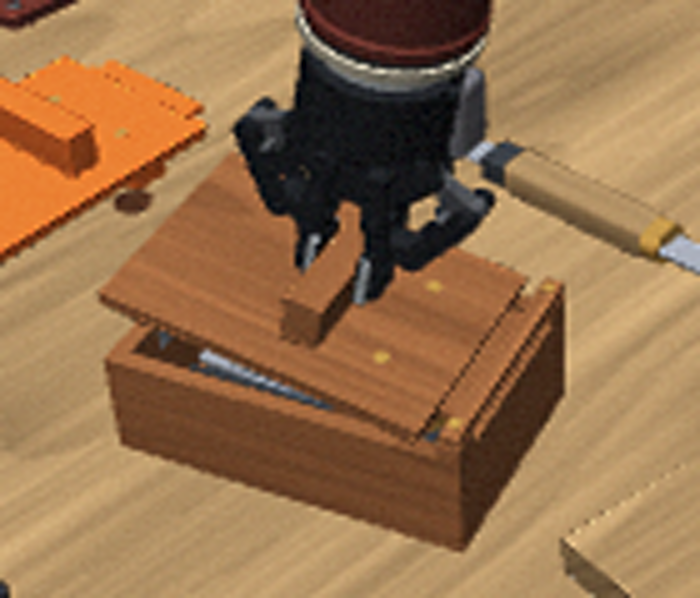

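View pics/w2z.png

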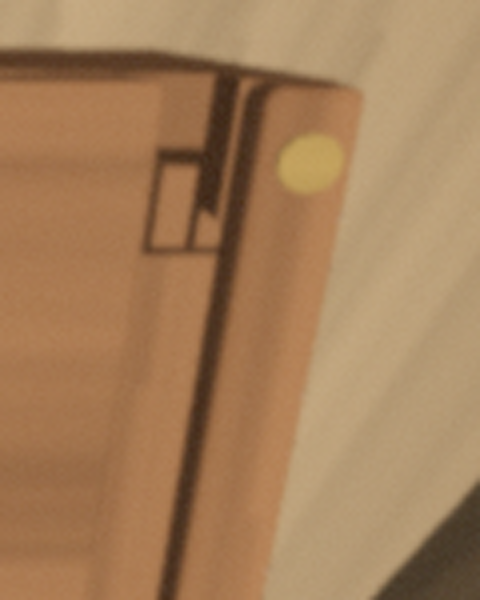

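The tongue is under the bar and there was no contact force. Now I swing it down about the tip until the bead meets the roller.

```bash
python3 - <<'E'
from g import *
f0=np.array(bot.read_wrist_force())
for th in np.arange(11,3.9,-1.):
    Z=73.0+ (th-5)/7*1.3
    p,R=target(98,max(Z,72.9),th,-.5);h=bot.move_l(p,R,v=.012,stop_force=3)
    print(th,h,*tipnow(),np.round(np.array(bot.read_wrist_force())-f0,1),bot.read_clock())
    if h: break
save(bot.snapshot("scene"),"scene3");save(wristcam(),"w3")
a=cv2.imread("pics/scene3.png");cv2.imwrite("pics/s3z.png",cv2.resize(a[170:300,210:350],None,fx=5,fy=4.6,interpolation=cv2.INTER_CUBIC))
E
```

```text
11.0 False [97.59 -0.73 74.11] [ 1.101e+01 -3.000e-02 -1.000e-02] [-0.5  0.8  0.1] 14.4083
10.0 False [97.63 -0.7  73.9 ] [10.01 -0.02 -0.  ] [0.7 0.8 0.5] 14.7167
9.0 False [97.65 -0.66 73.72] [ 9.01 -0.02 -0.  ] [0.6 1.3 0.2] 15.025
8.0 False [97.64 -0.66 73.5 ] [ 8.01 -0.02 -0.  ] [1.1 1.2 0.3] 15.3333
7.0 False [97.65 -0.7  73.32] [ 7.01 -0.03 -0.01] [0.5 0.9 0.4] 15.6417
6.0 False [97.63 -0.67 73.13] [ 6.01 -0.02 -0.  ] [ 0.6  1.  -0. ] 15.95
5.0 True [99.28 -0.32 74.16] [ 5.1   0.03 -0.03] [3.5 3.  7.4] 16.1583
```

View pics/s3z.png

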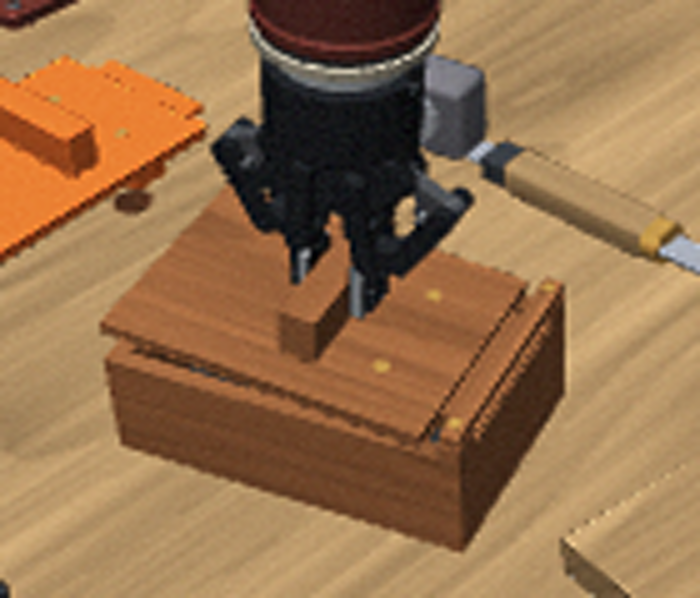

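View pics/w3.png

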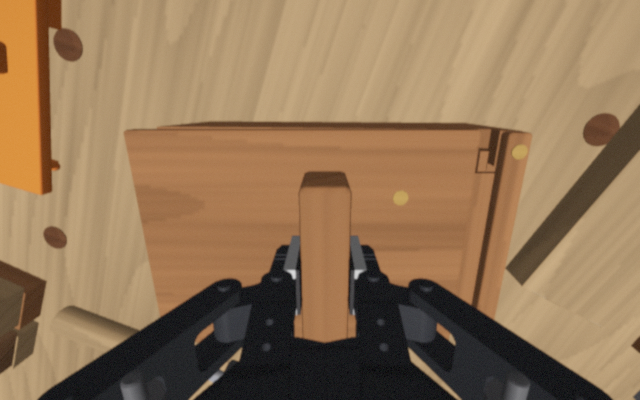

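Contact came at about 5.2° with 7 N upward, so the bead is on the roller as expected. I unload slightly, release, and retreat.

```bash
python3 - <<'E'
from g import *
p,R=target(98,73.1,5.5,-.5);bot.move_l(p,R,v=.02);bot.sleep(.2)
print(tipnow(),bot.read_wrist_force())
bot.set_gripper(.6);bot.sleep(.2);print(bot.read_wrist_force())
u=-R[:,0]; bot.move_l(p+u*.08,R,v=.12)
bot.set_gripper(0.,60)
L,R0=Rtool(CA)
# above catch end, view
q=np.array([CX,CY,0])+Rz(CA)@np.array([-.085,0,.16]); bot.move_pose(q,R0)
print(bot.read_clock()); bot.sleep(.2);print(bot.read_eef_pos()-q,bot.read_wrist_force())
save(bot.snapshot("scene"),"scene4");save(wristcam(),"w4");save(bot.snapshot("top"),"top4")
a=cv2.imread("pics/scene4.png");cv2.imwrite("pics/s4z.png",cv2.resize(a[170:300,210:350],None,fx=5,fy=4.6,interpolation=cv2.INTER_CUBIC))
E
```

```text
(array([98.27, -0.62, 73.38]), array([ 5.47,  0.01, -0.02])) [2.21878173 0.05414776 4.44617206]
[ 0.2535844   0.80141436 -0.25115487]
19.1333
[0.0013272  0.0008163  0.00039271] [-0.60246128 -0.7391676   0.66258379]
```

View pics/s4z.png

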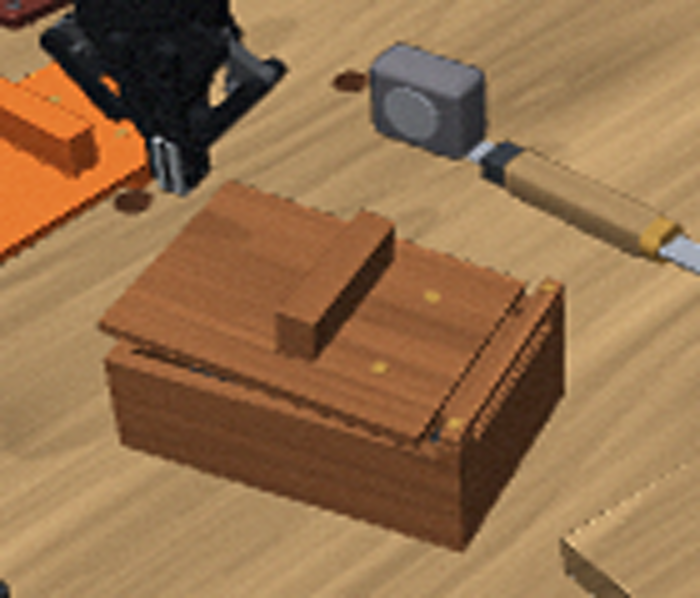

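View pics/w4.png

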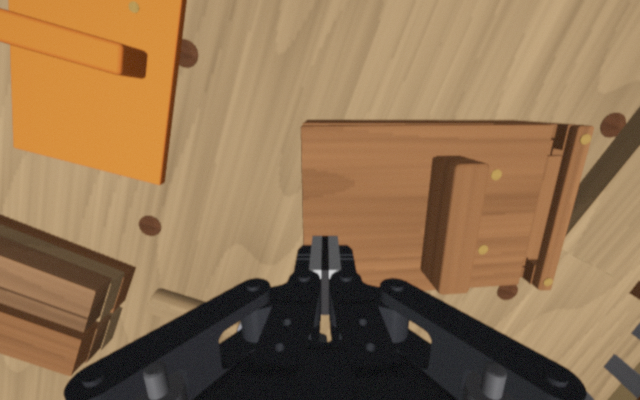

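```bash
python3 - <<'E'
from g import *
L,R=Rtool(CA)
b=np.array([CX,CY,0])+Rz(CA)@np.array([-.085,0,0])
bot.move_l(b+[0,0,.116],R,v=.1);bot.sleep(.2)
f0=bot.read_wrist_force()[2];z=.116;zc=None;pk=0
print(f0,bot.read_eef_pos())
while z>.083:
    z-=.001
    bot.move_l(b+[0,0,z],R,v=.012)
    F=bot.read_wrist_force()[2]-f0;e=bot.read_eef_pos()[2];pk=max(pk,F)
    print(round(z*1000,1),round(e*1000,2),round(F,1))
    if F>32: print("limit");break
    if e<.094 and F>20: break
bot.sleep(.3);print(bot.read_wrist_force()-np.array([0,0,f0]),bot.read_eef_pos(),bot.read_clock())
E
```

```text
0.4059216975010692 [ 0.49031139 -0.25152876  0.11673123]
115.0 115.11 0.3
114.0 113.91 -0.8
113.0 112.93 -0.0
112.0 111.91 -0.0
111.0 110.95 -0.9
110.0 110.37 1.9
109.0 109.76 6.6
108.0 109.38 11.4
107.0 108.95 15.8
106.0 108.05 17.2
105.0 106.62 11.5
104.0 105.17 7.6
103.0 103.73 3.7
102.0 101.77 -0.1
101.0 100.52 -0.3
100.0 99.87 -1.3
99.0 98.9 -1.1
98.0 97.96 0.5
97.0 96.92 0.2
96.0 95.93 0.0
95.0 94.9 -0.7
94.0 93.95 -0.8
93.0 92.92 -0.0
92.0 91.93 -0.6
91.0 91.2 3.0
90.0 91.12 13.5
89.0 91.07 23.6
[-9.32233257  2.99508193 23.48264978] [ 0.49011015 -0.25140705  0.09108328] 27.325
```

It peaked at 17 N, snapped through, and came to rest at TCP z = 91.1 mm, so the top face is at 80 mm. I keep pressing, then lift off and check.

```bash
python3 - <<'E'
from g import *
bot.sleep(1.2);print(bot.read_wrist_force(),bot.read_eef_pos()[2])
e=np.array(bot.read_eef_pos());bot.move_l(e+[0,0,.02],v=.04);bot.move_l(e+[0,0,.12],v=.2)
L,R=Rtool(CA)
t=np.array([CX,CY,0])+L@np.array([0,-.055,.21]);bot.move_pose(t,R);bot.sleep(.3)
s=corr(wristcam());save(s,"w5");save(bot.snapshot("scene"),"scene5");save(bot.snapshot("top"),"top5")
P=np.array([[-100,65,80],[78,65,80],[-100,-65,80],[78,-65,80.]])
print(np.round(proj(s,(P/1000)@Rz(CA).T+[CX,CY,0]),1),bot.read_clock())
a=cv2.imread("pics/scene5.png");cv2.imwrite("pics/s5z.png",cv2.resize(a[170:300,210:350],None,fx=5,fy=4.6,interpolation=cv2.INTER_CUBIC))
E
```

```text
[-7.86674762  4.48997807 23.75193364] 0.09104787193827217
[[203.1  50.6]
 [420.1  50.7]
 [219.8 201.3]
 [406.9 201.3]] 30.8083
```

View pics/s5z.png

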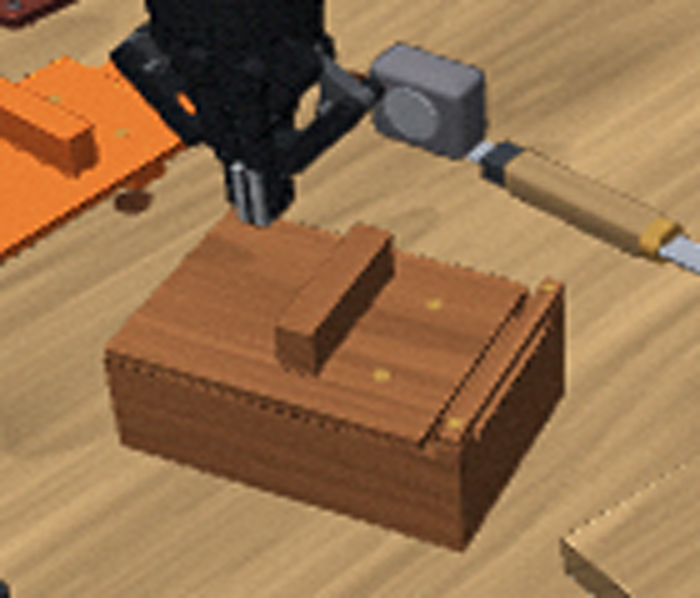

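View pics/w5.png

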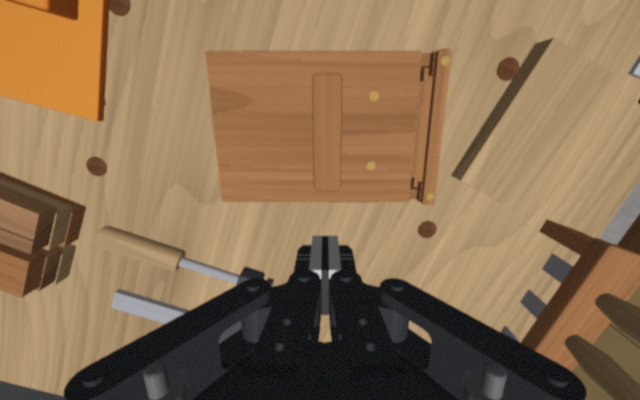

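View pics/top5.png

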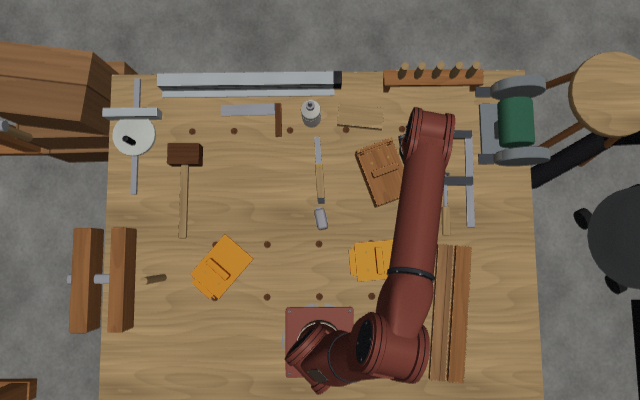

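The panel sits flush with an even thin seam along the near side in the scene crop (from (110,355) to (420,445)). The lid is squarely over the case, the tongue is under the bar, and the tape, chisel, mallet and other things are at the same pixels as before. I'm handing in.

```bash
python3 - <<'E'
from plant import bot
print(bot.hand_in(),bot.read_clock(),bot.read_wrist_force())
E
```

```text
the job is handed in; nothing more can be done
the job is handed in; nothing more can be done
```

The case is closed: I hooked the brown lid's tongue under the bar and swung it down until the bead rested on the roller. I then let go and pressed the catch end with the shut fingers. The catch gave way at about 17 N, and I held about 23 N there for about 1.5 s. I handed in just after 30.8 s on the robot's clock, with the gripper clear of everything.

**Last checks:**
- **Catch end:** the panel top was at 80 mm above the bench while I held it down, which is the closed height.
- **Seam:** after I lifted off, the pictures show an even seam on the visible near side, and the far side was not seen edge-on. I did not measure heights anywhere else on the rim.
- **Other things:** the tape, chisel, mallet and orange look-alikes are where they were. The plane was not moved, but it is now under the lid and cannot be seen.

**One disagreement:** in the final wrist view the lid's corners sit 1 to 4 px (up to about 4 mm) towards the bar from where I predicted. I did not chase this, because the lid sits correctly against the bar in the same picture. The tongue also went in without contact.

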